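# Sort the groceries into the pantry trays

### The arm

A 6-joint arm with a two-finger parallel gripper is mounted at the origin on a cart in front of the work surface, level with it; the furniture and walls round the work are solid. World frame = base frame: x ahead of the robot, y to its left, z up, the work surface at z = 0. Lengths are in mm, angles in rad, forces in N, time in s.
With the tool pointing down it reaches from about 400 to 925 mm from the base axis. Payload 12.5 kg.
Tool frame: the origin (TCP) lies midway between the tips of the shut fingers; the grasp point (between the pads) lies 19 mm behind it; z points along the fingers, y is the line along which they close (so a half turn about z gives the same grasp; the last joint's range is limited). The gripper opens to 95 mm and grips with 3 to 60 N. Pads are 20 mm wide; open, the fingers measure 119 mm over their backs; the gripper's body (75 mm by 180 mm) begins 59 mm behind the grasp point.
Start: joints at [1.2, 0.491, 1.559, -0, 1.092, -0.106], TCP at [163.556, 603.241, 186.461] pointing down, gripper open.
Joint ranges: [-3.1, 3.1], [-0.84, 2.19], [0.05, 2.79], [-1.13, 4.28], [0.06, 2.93], [-2.69, 2.69]. Speed limits (rad/s): [2.22, 2.22, 2.79, 3.14, 3.14, 3.14].

### API

Orientations are given as [roll, pitch, yaw] about the fixed x, y, z axes, in that order (R = Rz(yaw) Ry(pitch) Rx(roll)).
In Python, from cell import state, read_camera, camera_info, env gives the robot as it stands.
- The arm moves only by the tool move_arm, never from a script. Its argument "commands" is a list of rows, each a list of 3 entries, a list of its own where there are three numbers: the shift along the world's x, y, z in cm, then the turn, a rotation vector about the world's x, y, z in degrees, then the opening, from 0 (shut) to 1 (fully open). A call has 1 to 10 rows; each row shifts and turns the commanded pose from where the row before left it; what a row does not reach is not made up. A row lasts 1/10 s, in which the tool goes at most 50 mm and 8.59 degrees, less where a joint would pass 70% of its speed; a pose out of reach is approached as far as the arm can. A call with a gripper value outside its range is refused whole. The fingers move at their own pace and stop on an object; the grip force is fixed at half the most. Time passes only in rows, so rows that do not move let the fingers close. It gives the time, the measured TCP pose, the force, the opening and the grip force at its end, in the units of the state.
- state(): the state, without advancing time (a new reading comes with each control period).
- read_camera(name): name is "scene" or "top" or "wrist"; returns the picture (384x512x3 uint8, blue, green, red); there is no depth.
- camera_info(name): a dict with "K" (3x3 intrinsics, pixels), "cam_to_world" (4x4, takes a point from camera to world coordinates). Camera axes: x right, y down, z forward; pixel columns grow to the right and rows downward; lengths in mm; the calibration is good to about 2 mm. A picture is of the moment at which its call begins: read the wrist's pose just before it. camera_info takes no time and is no camera call; for the wrist camera it gives the pose at the moment of the call.
- env.job_done(): hands the job in; it is judged then, once.
The state is a dict: "t": time; "joints": joint angles; "qvel": joint speeds; "tau": joint torques, N m; "eef_pos": TCP position; "tcp_rot": TCP orientation; "ft_force": force on the tool from outside, world axes, zero at the start; "moment": the same for the moment, N m; "opening": opening from 0.0 (shut) to 1.0 (fully open); "grip_force": force on a finger pad.
Only numpy, scipy, OpenCV 4.12 (cv2) and the standard library are available. Lean on these libraries where they do the work, as an engineer would, in place of code of your own. Each camera call takes 0.05 s, during which the arm holds its last target. There are 200 camera calls.

### The job

Sort the groceries at the front of the worktop: stand the two green-capped spice jars upright in the wooden caddy with the two square bays and the two tins upright in the two round wells of the wooden tin board, one to a place, and set the garlic bulb on its base in the middle of the clay dish. Leave the honey jar and the salt shaker where they are, and do not knock any jar, tin or shaker over on the way.

Things in the scene. Friction and masses are not known exactly. Their poses are not given: they have to be found in the camera images.
- spice_jar_a: Glass spice jar with a broad green screw cap, standing upright: 46 mm in diameter, 106 mm high (body 44 mm across, cap from 85 mm up 45 mm across), 0.08 to 0.15 kg. One of two of the same kind. Origin: centre of its underside, z up along the jar; round, so any grasp yaw will do. Starts anywhere in the front row of seven loose things, centres 95 to 150 mm apart.
- spice_jar_b: Glass spice jar with a broad green screw cap, standing upright: 46 mm in diameter, 106 mm high (body 44 mm across, cap from 85 mm up 45 mm across), 0.08 to 0.15 kg. One of two of the same kind. Origin: centre of its underside, z up along the jar; round, so any grasp yaw will do. Starts anywhere in the front row of seven loose things, centres 95 to 150 mm apart.
- tin_a: Small printed tin can, standing upright: plain cylinder 57 mm in diameter, 72 mm high, 0.13 to 0.25 kg. One of two alike. Origin: centre of its underside, z up along the can; round, so any grasp yaw will do. Starts anywhere in the front row of seven loose things, centres 95 to 150 mm apart.
- tin_b: Small printed tin can, standing upright: plain cylinder 57 mm in diameter, 72 mm high, 0.13 to 0.25 kg. One of two alike. Origin: centre of its underside, z up along the can; round, so any grasp yaw will do. Starts anywhere in the front row of seven loose things, centres 95 to 150 mm apart.
- garlic: Pale garlic bulb sitting on its base, 60 mm across at its widest (about 25 mm up), tapering to a point 59 mm up, 0.03 to 0.06 kg, rigid. Origin: centre of its underside, z up through its tip; nearly round, so any grasp yaw will do. Starts anywhere in the front row of seven loose things, centres 95 to 150 mm apart.
- spice_caddy: Spice caddy: Low wooden tray, cork floor, two square bays; fixed. Outside 78 x 150 mm (x by y), walls 6 mm thick, 36 mm high; bays 66 x 66 mm inside, floor 8 mm above the worktop. Origin: centre of underside; bay centres at x = 0, y = -36 and +36 mm in its frame (y: long way, roughly left-right, turned up to 13 degrees). In one of three places behind the loose things.
- tin_board: Tin board: flat wooden block with two round wells side by side, fixed. 88 x 168 mm (x by y), 22 mm high; wells 74 mm across with a 2 mm chamfer, flat floor 8 mm above the worktop. Origin: centre of underside; well centres at x = 0, y = -40 and +40 mm in its frame (y: long way, roughly left-right, turned up to 13 degrees). In one of three places behind the loose things.
- garlic_dish: Round shallow terracotta dish, fixed to the worktop, 120 mm across the rim, rim 18 mm high, flat inner floor about 80 mm across and 6 mm above the worktop. Origin: centre of its underside. It stands in one of three places in the row behind the loose things. Keep the arm low here: wall cabinets hang from 0.47 m above the worktop over its rear, beyond about x = 0.7 m.
- honey_jar: Bystander: squat honey jar with a metal lid, 60 mm in diameter, 86 mm high, loose. It stays where it stands. Origin: centre of its underside, z up. Starts anywhere in the front row of seven loose things, centres 95 to 150 mm apart.
- salt_shaker: Bystander: salt shaker with a domed grey top, 44 mm in diameter, 90 mm high, loose. It stays where it stands. Origin: centre of its underside, z up. Starts anywhere in the front row of seven loose things, centres 95 to 150 mm apart.
Things that resemble listed ones, but are neither listed nor needed, are in the scene too. What is shaped like the garlic but yellow is not meant.

How it is judged:
By the outcome, as a careful person would: the job done as asked, in the order asked, and still so for the second after the job is handed in, with the robot touching nothing.
It also fails if it takes over 96 s, if anything falls off the work surface, if the arm or the gripper's body presses on something with over 40 N, if the wrist force passes 120 N, or if a joint passes its speed limit or range.

## Working session

There is one attempt and no reset: what is moved stays moved. The work goes in short steps, Python scripts to look and compute and a tool call to move; the robot and the scene stay as the last step left them, time stands still between calls to the robot, and variables do not carry over. Pictures are saved under pics/ and viewed, at most 14 in all, crops included, and the job is handed in when it is done.

Besides the shell and the picture viewer there is one more tool, called after "Request:" as name(argument=value, ...), one argument or row to a line, values as JSON. move_arm: Moves the arm, as the interface text tells. Its arguments: {"type":"object","properties":{"commands":{"type":"array"}},"required":["commands"]}

```bash
ls; mkdir -p pics
python3 - <<'E'
from cell import *
import cv2
for n in("scene","top"):
    cv2.imwrite(f"pics/{n}0.png",read_camera(n)); c=camera_info(n); print(n,c["K"],c["cam_to_world"])
s=state(); print(s["t"],s["eef_pos"],s["tcp_rot"],s["opening"],s["ft_force"])
E
```

```text
pics
scene [[353.77249158   0.         253.20984037]
 [  0.         353.77249158 190.44079706]
 [  0.           0.           1.        ]] [[-7.78943618e-01 -2.67172149e-01  5.67332251e-01 -2.17154663e+02]
 [-6.26691906e-01  2.99263307e-01 -7.19512841e-01  8.34682751e+02]
 [ 2.24520668e-02 -9.16002465e-01 -4.00543867e-01  5.25539883e+02]
 [ 0.00000000e+00  0.00000000e+00  0.00000000e+00  1.00000000e+00]]
top [[409.60072545   0.         252.20530728]
 [  0.         409.60072545 192.88834189]
 [  0.           0.           1.        ]] [[ 2.84226225e-02 -9.75834348e-01  2.16655210e-01  2.16394178e+02]
 [-9.99588983e-01 -2.85586501e-02  2.50364907e-03 -4.63070836e+01]
 [ 3.74423359e-03 -2.16637322e-01 -9.76244975e-01  1.28541395e+03]
 [ 0.00000000e+00  0.00000000e+00  0.00000000e+00  1.00000000e+00]]
0.1 [163.46744675 602.99864296 185.95011057] [-3.14067167e+00 -7.75867767e-05  2.87680753e+00] 1.0023045475523458 [ 0.29071238 -0.30885541 -0.19910623]
```

View pics/scene0.png

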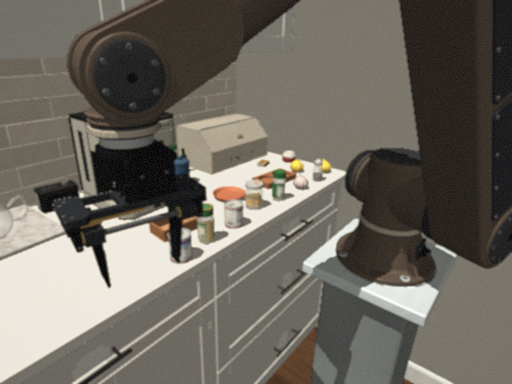

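View pics/top0.png

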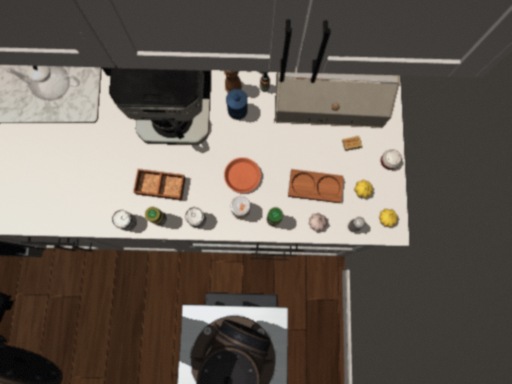

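The top view shows the front row from left to right: tin (123,219), green cap (155,215), tin (196,217), lidded jar, probably the honey (241,206), green cap (275,216), garlic (318,222) and shaker (358,224). Behind it are the caddy (160,185), dish (243,176) and board (316,186). The yellow bulbs at (364,188) and (388,217) and the pale one at (391,159) are distractors. I'll confirm with one enlarged crop.

Run:
```python
import cv2,numpy as np
t=cv2.imread("pics/top0.png")[145:240,100:410]; s=cv2.imread("pics/scene0.png")[140:275,140:340]
a=cv2.resize(t,(800,245),interpolation=cv2.INTER_CUBIC); b=cv2.resize(s,(518,350),interpolation=cv2.INTER_CUBIC)
o=np.zeros((595,800,3),np.uint8);o[:245]=a;o[245:,:518]=b;cv2.imwrite("pics/crop.png",o)
```

```text
(no output)
```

View pics/crop.png

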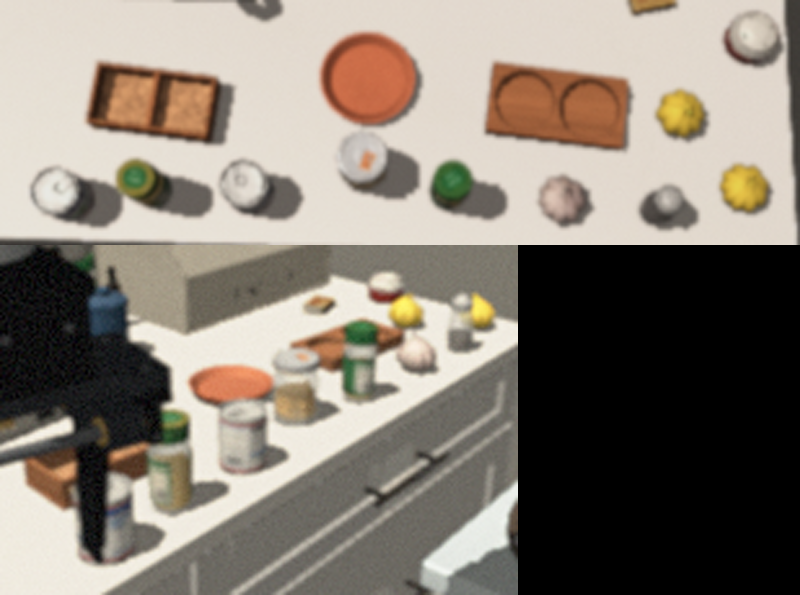

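The crop confirms the jars (crop 138,179 and 452,184, green caps), the tins (57,191 and 245,185, grey metal tops with printed sides) and the pale garlic (562,198). The honey jar is at (363,157) and the shaker at (665,200). Next I'll compute coarse positions.

```bash
cat > h.py <<'E'
import cv2,numpy as np
from cell import *
def ray(info,uv,z):
    K,T=info["K"],info["cam_to_world"]
    d=T[:3,:3]@np.linalg.solve(K,[uv[0],uv[1],1.]); o=T[:3,3]
    return o+d*(z-o[2])/d[2]
def proj(info,p):
    K,T=info["K"],info["cam_to_world"]
    q=K@(T[:3,:3].T@(np.array(p)-T[:3,3])); return q[:2]/q[2]
E
python3 - <<'E'
from h import *
c=camera_info("top")
f=lambda u,v:(100+(u+.5)/2.58-.5,145+(v+.5)/2.58-.5)
for n,u,v,z in[("jarL",138,179,106),("jarR",452,184,106),("tinL",57,191,72),("tinR",245,185,72),("garlic",562,198,25),("dish",368,77,18),("honey",363,157,86),("salt",665,200,80)]:
    print(n,ray(c,f(u,v),z).round())
for n,cs,z in[("caddy",[(97,63),(217,76),(213,140),(89,126)],36),("board",[(492,62),(629,76),(624,148),(486,133)],22)]:
    P=np.array([ray(c,f(*q),z) for q in cs]);d=P[0]-P[1]+P[3]-P[2];print(n,P.mean(0).round(),np.degrees(np.arctan2(-d[0],d[1])).round(1),np.linalg.norm(d)/2, np.linalg.norm(P[0]-P[3]))
E
```

```text
jarL [407. 243. 106.]
jarR [ 411. -111.  106.]
tinL [395. 344.  72.]
tinR [409. 127.  72.]
garlic [ 411. -248.   25.]
dish [557. -10.  18.]
honey [443.  -9.  86.]
salt [ 404. -358.   80.]
caddy [514. 249.  36.] -4.8 149.96977131779772 79.21261951943583
board [ 528. -244.   22.] -4.5 169.6521850857315 90.58609158337333
```

Request:
move_arm(
  commands=[
    [[2.7,-4.0,0.4],[0,0,-8.3],1],
    [[2.7,-4.0,0.4],[0,0,-8.3],1],
    [[2.7,-4.0,0.4],[0,0,-8.3],1],
    [[2.7,-4.0,0.4],[0,0,-8.3],1],
    [[2.7,-4.0,0.4],[0,0,-8.3],1],
    [[2.7,-4.0,0.4],[0,0,-8.3],1],
    [[2.7,-4.0,0.4],[0,0,-8.3],1],
    [[2.7,-4.0,0.4],[0,0,-8.3],1],
    [[2.7,-4.0,0.4],[0,0,-8.4],1],
    [[0,0,0],[0,0,0],1],
  ],
)

```text
t: 1.1
eef_pos: [409.2, 239.5, 222.8]
tcp_rot: [3.14, 0.0, 1.561]
ft_force: [-0.3, 1.2, 0.4]
opening: 0.999
grip_force: 0.0
```

Run:
```python
from h import *
s=state();c=camera_info("wrist");im=read_camera("wrist");cv2.imwrite("pics/w1.png",im)
print(s["t"],s["eef_pos"],s["tcp_rot"],s["joints"],c)
for p in[(407,243,106),(395,344,72),(409,127,72),(514,249,36)]:print(p,proj(c,p))
```

```text
1.1 [409.19110052 239.52388527 222.75405803] [3.14047195e+00 4.00466154e-04 1.56127056e+00] [ 3.90659737e-01  2.34330324e-01  1.86551014e+00 -9.33463711e-04
  1.04087624e+00  4.00656754e-01] {'K': array([[275.33195258,   0.        , 249.74588261],
       [  0.        , 275.33195258, 188.25987246],
       [  0.        ,   0.        ,   1.        ]]), 'cam_to_world': array([[ 9.99942374e-01, -1.07354277e-02,  2.68122755e-07,
         4.09542211e+02],
       [-1.04099081e-02, -9.69628230e-01, -2.44361883e-01,
         3.10056714e+02],
       [ 2.62358930e-03,  2.44347799e-01, -9.69684108e-01,
         4.19611739e+02],
       [ 0.00000000e+00,  0.00000000e+00,  0.00000000e+00,
         1.00000000e+00]])}
(407, 243, 106) [247.45484721 178.30899785]
(395, 344, 72) [236.50875189  89.69816313]
(409, 127, 72) [250.07142522 255.01109864]
(514, 249, 36) [323.81319591 162.88751004]
```

View pics/w1.png

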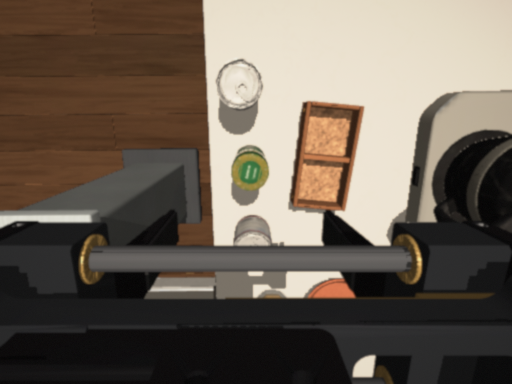

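The wrist view shows the jarL cap at (250,171), the tinL top at (240,84) and the caddy corners near (307,101), (363,106), (344,210) and (291,208).

```bash
cat >> h.py <<'E'
def blob(im,info,guess,z,lo,hi,r=40):
    """largest colour blob near the projected guess -> enclosing ellipse centre/size, rect corners on plane z"""
    g=proj(info,(*guess,z)).astype(int); m=cv2.inRange(cv2.cvtColor(im,cv2.COLOR_BGR2HSV),lo,hi)
    w=np.zeros_like(m);cv2.circle(w,tuple(int(v) for v in g),r,255,-1);m&=w
    cs=cv2.findContours(m,cv2.RETR_EXTERNAL,cv2.CHAIN_APPROX_NONE)[0]; k=cv2.convexHull(max(cs,key=cv2.contourArea))
    # outline on the plane in mm
    P=np.array([ray(info,q,z)[:2] for q in k[:,0].astype(float)],np.float32)
    return cv2.minEnclosingCircle(P),cv2.minAreaRect(P),k[:,0].min(0),k[:,0].max(0)
E
python3 - <<'E'
from h import *
c=camera_info("wrist");im=cv2.imread("pics/w1.png")
print("cap",blob(im,c,(407,243),106,(18,70,30),(90,255,255),30))
print("caddy",blob(im,c,(514,249),36,(0,90,30),(17,255,255),65))
hs=cv2.cvtColor(im,cv2.COLOR_BGR2HSV)
print(hs[84,210:270:2].tolist())
print(hs[60:115:2,240].tolist())
E
```

```text
cap (((408.5689392089844, 254.0044708251953), 23.99323844909668), ((407.6314697265625, 252.70965576171875), (44.5261344909668, 43.681129455566406), 44.92683410644531), array([232, 150], dtype=int32), array([268, 190], dtype=int32))
caddy (((515.2800903320312, 257.9581298828125), 81.82730102539062), ((513.0870971679688, 257.3811950683594), (149.30760192871094, 81.63875579833984), 84.42720794677734), array([291, 101], dtype=int32), array([362, 210], dtype=int32))
[[19, 27, 236], [20, 29, 236], [18, 28, 237], [18, 36, 206], [19, 37, 143], [18, 37, 208], [19, 27, 233], [20, 28, 233], [20, 26, 233], [20, 26, 233], [20, 27, 234], [20, 26, 234], [19, 27, 233], [20, 29, 232], [20, 25, 234], [18, 35, 194], [18, 37, 150], [19, 36, 206], [20, 29, 229], [20, 25, 235], [20, 26, 235], [20, 27, 232], [21, 33, 223], [20, 30, 230], [17, 38, 217], [18, 38, 197], [18, 39, 185], [20, 29, 235], [20, 27, 237], [20, 28, 237]]
[[17, 36, 114], [18, 35, 209], [22, 16, 238], [21, 23, 230], [21, 30, 226], [18, 25, 236], [19, 22, 240], [18, 21, 242], [18, 21, 241], [18, 23, 239], [20, 26, 234], [19, 27, 233], [18, 35, 194], [17, 37, 206], [20, 29, 232], [20, 29, 231], [21, 29, 229], [20, 28, 231], [20, 32, 225], [19, 24, 238], [21, 20, 243], [20, 25, 235], [18, 37, 179], [19, 36, 169], [18, 36, 170], [17, 37, 97], [17, 40, 122], [17, 41, 123]]
```

Run:
```python
from h import *
s=state();c=camera_info("wrist");im=read_camera("wrist");c2=camera_info("wrist")
print(s["t"],s["eef_pos"],s["tcp_rot"],c["cam_to_world"][:3,3],c2["cam_to_world"][:3,3])
print("cap",blob(im,c,(407,248),106,(18,70,30),(90,255,255),30))
print("caddy",blob(im,c,(514,255),36,(0,90,30),(17,255,255),65))
t=read_camera("top");ct=camera_info("top")
print("capT",blob(t,ct,(407,243),106,(18,70,30),(90,255,255),12))
print("capRT",blob(t,ct,(411,-111),106,(40,70,30),(90,255,255),12))
print("caddyT",blob(t,ct,(514,249),36,(0,90,20),(17,255,255),35))
print("boardT",blob(t,ct,(528,-244),22,(0,90,20),(17,255,255),40))
print("dishT",blob(t,ct,(557,-10),18,(0,120,60),(17,255,255),30))
```

```text
1.15 [407.81384668 241.22925932 222.46222142] [3.14144622e+00 8.23501853e-05 1.56630945e+00] [407.99362043 311.70208022 419.35157256] [406.93310363 312.89225261 419.20088634]
cap (((409.6973876953125, 252.563232421875), 24.10956573486328), ((409.6755676269531, 252.97601318359375), (46.93108367919922, 41.8189811706543), 89.66790771484375), array([233, 151], dtype=int32), array([269, 191], dtype=int32))
caddy (((516.5448608398438, 255.83035278320312), 81.96281433105469), ((514.7525634765625, 255.0245361328125), (149.5067901611328, 81.81626892089844), 84.12959289550781), array([291, 103], dtype=int32), array([364, 212], dtype=int32))
capT (((403.7366943359375, 243.55503845214844), 29.907867431640625), ((404.8548889160156, 242.68975830078125), (57.62957763671875, 41.2529182434082), 65.478515625), array([146, 207], dtype=int32), array([163, 223], dtype=int32))
capRT (((413.98406982421875, -110.21979522705078), 22.452333450317383), ((414.1592102050781, -111.59263610839844), (41.41886520385742, 40.8417854309082), 1.1500247716903687), array([268, 208], dtype=int32), array([282, 222], dtype=int32))
caddyT (((506.0848388671875, 238.07229614257812), 71.47522735595703), ((512.2921142578125, 237.18524169921875), (127.41300964355469, 81.02432250976562), 85.5596923828125), array([141, 171], dtype=int32), array([184, 199], dtype=int32))
boardT (((527.1123046875, -244.14471435546875), 92.68579864501953), ((526.6285400390625, -243.7392578125), (168.28103637695312, 88.07166290283203), 84.1876220703125), array([289, 170], dtype=int32), array([342, 202], dtype=int32))
dishT (((556.566162109375, -9.677581787109375), 57.67246627807617), ((555.22802734375, -9.626533508300781), (113.10746765136719, 110.56775665283203), 47.38905334472656), array([225, 158], dtype=int32), array([260, 192], dtype=int32))
```

Request:
move_arm(
  commands=[
    [[0,0,0],[0,0,0],1],
    [[0,0,0],[0,0,0],1],
    [[0,0,0],[0,0,0],1],
    [[0,0,0],[0,0,0],1],
  ],
)

```text
t: 1.65
eef_pos: [406.2, 243.8, 222.4]
tcp_rot: [3.142, 0.0, 1.573]
ft_force: [-0.0, -1.2, -1.2]
opening: 1.004
grip_force: 0.0
```

Run:
```python
from h import *
for i in range(2):
    s=state();c=camera_info("wrist");im=read_camera("wrist")
    print(s["t"],s["eef_pos"],s["tcp_rot"],c["cam_to_world"][:3,3])
    print("cap",blob(im,c,(407,248),106,(18,70,30),(90,255,255),30))
    print("caddy",blob(im,c,(514,255),36,(0,90,30),(17,255,255),65)[1:])
cv2.imwrite("pics/w2.png",im);print(proj(c,(407,243,106)), proj(c,(514,249,36)))
```

```text
1.65 [406.22797467 243.75944026 222.4348098 ] [3.14155230e+00 4.28616630e-05 1.57265402e+00] [405.98911614 314.2304887  419.30898613]
cap (((409.91339111328125, 252.6094207763672), 24.256086349487305), ((408.77679443359375, 251.58441162109375), (44.517417907714844, 45.2716178894043), 38.63951873779297), array([234, 153], dtype=int32), array([271, 194], dtype=int32))
caddy (((514.537353515625, 255.2819366455078), (149.06964111328125, 81.9124984741211), 84.03912353515625), array([292, 105], dtype=int32), array([366, 214], dtype=int32))
1.7 [406.3371667  243.64100103 222.4418137 ] [3.14153036e+00 1.40437788e-05 1.57228235e+00] [406.09210185 314.10369029 419.32207995]
cap (((409.7155456542969, 252.66845703125), 24.10409164428711), ((408.67987060546875, 251.2900848388672), (44.664344787597656, 44.71630096435547), 45.248470306396484), array([234, 153], dtype=int32), array([271, 193], dtype=int32))
caddy (((514.6441040039062, 255.19033813476562), (149.216064453125, 81.9163818359375), 84.02027130126953), array([292, 105], dtype=int32), array([365, 214], dtype=int32))
[250.04997029 181.82844327] [325.8877603  166.69640475]
```

Run:
```python
from h import *
c=camera_info("scene");s=cv2.imread("pics/scene0.png");hs=cv2.cvtColor(s,cv2.COLOR_BGR2HSV)
for a,b in(((200,198),(216,222)),((272,165),(288,182))):
    sub=cv2.inRange(hs[a[1]:b[1],a[0]:b[0]],(30,60,20),(90,255,255));ys,xs=np.nonzero(sub)
    u=[xs.min()+a[0],xs.max()+a[0],ys.min()+a[1],ys.max()+a[1]];print(u)
    p=((u[0]+u[1])/2,(u[2]+u[3])/2);print(p,ray(c,p,95.5))
print(proj(c,(404,243,95.5)),proj(c,(409,250,95.5)))
t=cv2.imread("pics/top0.png");ct=camera_info("top")
print("caddyT",blob(t,ct,(514,249),36,(0,90,20),(17,255,255),45))
```

```text
[np.int64(200), np.int64(211), np.int64(204), np.int64(216)]
(np.float64(205.5), np.float64(210.0)) [405.45388908 249.14801928  95.5       ]
[np.int64(273), np.int64(285), np.int64(169), np.int64(177)]
(np.float64(279.0), np.float64(173.0)) [ 419.51147174 -113.47818745   95.5       ]
[207.53645754 209.38564486] [204.34056124 209.71278345]
caddyT (((514.034423828125, 248.92169189453125), 82.96083068847656), ((514.0076293945312, 249.66111755371094), (152.1116485595703, 79.0011215209961), 84.11211395263672), array([134, 170], dtype=int32), array([184, 199], dtype=int32))
```

Request:
move_arm(
  commands=[
    [[0.1,0.5,-4.1],[0,0,0],1],
    [[0,0,-4.1],[0,0,0],1],
    [[0,0,-4.1],[0,0,0],1],
    [[0,0,-4.1],[0,0,0],1],
    [[0,0,0],[0,0,0],1],
    [[0,0,0],[0,0,0],1],
  ],
)

```text
t: 2.35
eef_pos: [407.7, 248.3, 58.9]
tcp_rot: [-3.141, 0.0, 1.571]
ft_force: [-0.0, -0.3, -0.0]
opening: 0.997
grip_force: 0.0
```

Run:
```python
from h import *
s=state();c=camera_info("wrist");im=read_camera("wrist");cv2.imwrite("pics/w3.png",im)
print(s["t"],s["eef_pos"],s["ft_force"],proj(c,(408,248,106)))
print("cap",blob(im,c,(408,248),106,(18,70,30),(90,255,255),60))
```

```text
2.35 [407.6611302  248.34297812  58.92957697] [-0.00065277 -0.30343252 -0.03471347] [250.08715854 242.65823662]
cap (((409.4363098144531, 257.78302001953125), 23.850576400756836), ((409.6903381347656, 263.5635681152344), (35.426212310791016, 42.52195739746094), 89.9680404663086), array([217, 188], dtype=int32), array([289, 246], dtype=int32))
```

View pics/w3.png

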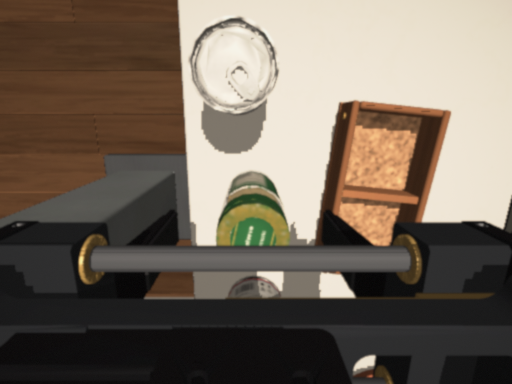

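The wrist view shows the jar cap centred near (252,240), which is within about 2 mm of the grasp centre. Closing now.

Request:
move_arm(
  commands=[
    [[0,0.1,0],[0,0,0],0],
    [[0,0,0],[0,0,0],0],
    [[0,0,0],[0,0,0],0],
    [[0,0,0],[0,0,0],0],
    [[0,0,0],[0,0,0],0],
    [[0,0,0],[0,0,0],0],
    [[0,0,0],[0,0,0],0],
    [[0,0,0],[0,0,0],0],
  ],
)

```text
t: 3.2
eef_pos: [407.6, 249.2, 58.4]
tcp_rot: [3.142, 0.0, 1.571]
ft_force: [0.5, 0.3, 0.6]
opening: 0.467
grip_force: 30.0
```

Request:
move_arm(
  commands=[
    [[0,0,3],[0,0,0],0],
    [[0,0,3],[0,0,0],0],
    [[2.2,0.8,0],[0,0,0],0],
    [[2.2,0.8,0],[0,0,0],0],
    [[2.2,0.8,0],[0,0,0],0],
    [[2.2,0.8,0],[0,0,0],0],
    [[2.2,0.7,0],[0,0,0],0],
    [[0,0,0],[0,0,0],0],
    [[0,0,0],[0,0,0],0],
    [[0,0,0],[0,0,0],0],
  ],
)

```text
t: 4.2
eef_pos: [516.6, 287.9, 118.2]
tcp_rot: [-3.141, 0.0, 1.571]
ft_force: [0.7, -0.2, -1.2]
opening: 0.47
grip_force: 30.0
```

Run:
```python
from h import *
s=state();c=camera_info("wrist");im=read_camera("wrist");cv2.imwrite("pics/w4.png",im)
print(s["t"],s["eef_pos"],s["ft_force"],s["opening"],proj(c,(518,289,36)))
for p in[(477.5,323.7),(555,331.8)]:print(proj(c,(*p,36)))
```

```text
4.2 [516.59217976 287.94648218 118.22571305] [ 0.70501725 -0.1652557  -1.20951844] 0.47017096206653675 [250.90513806 187.45430336]
[210.97946813 154.2514841 ]
[287.69467616 146.18247824]
```

View pics/w4.png

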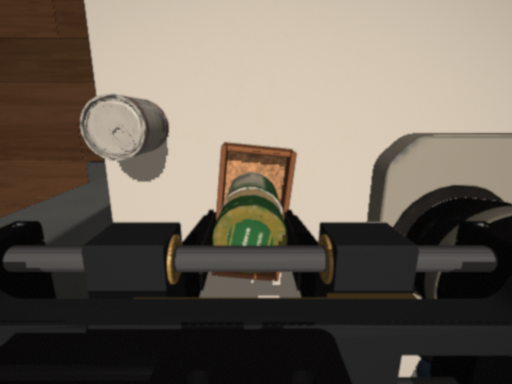

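The wrist view shows the caddy's far corners at (222,144) and (296,150), so the bay centre is about 2–3 mm beyond my estimate. I'll correct for that and lower the jar.

Request:
move_arm(
  commands=[
    [[0.2,0.3,-1.5],[0,0,0],0],
    [[0,0,-1.8],[0,0,0],0],
    [[0,0,-1.3],[0,0,0],0],
    [[0,0,-0.5],[0,0,0],0],
    [[0,0,0],[0,0,0],0],
    [[0,0,0],[0,0,0],0],
  ],
)

```text
t: 4.85
eef_pos: [519.5, 291.2, 67.4]
tcp_rot: [-3.142, 0.0, 1.571]
ft_force: [0.7, -0.8, -1.6]
opening: 0.467
grip_force: 30.0
```

Request:
move_arm(
  commands=[
    [[0,0,0],[0,0,0],0.8],
    [[0,0,0],[0,0,0],0.8],
    [[0,0,0],[0,0,0],0.8],
    [[0,0,2],[0,0,0],1],
    [[0,0,4.5],[0,0,0],1],
    [[0,0,4.5],[0,0,0],1],
    [[0,0,4.5],[0,0,0],1],
    [[0,0,0],[0,0,0],1],
    [[0,0,0],[0,0,0],1],
    [[0,0,0],[0,0,0],1],
  ],
)

```text
t: 5.85
eef_pos: [519.0, 291.0, 221.3]
tcp_rot: [-3.14, 0.001, 1.571]
ft_force: [0.0, -1.2, 0.6]
opening: 0.998
grip_force: 0.0
```

Run:
```python
from h import *
s=state();c=camera_info("wrist");im=read_camera("wrist");cv2.imwrite("pics/w5.png",im)
print(s["t"],s["eef_pos"],s["tcp_rot"])
for p in[(519.5,291.2,114),(395,344,72),(514,252,36)]:print(proj(c,p))
```

```text
5.85 [519.01256537 290.99840261 221.291123  ] [-3.13999946e+00  7.39061743e-04  1.57127180e+00]
[250.04870375 182.81809357]
[149.16871742 133.50581711]
[246.18433079 197.09798373]
```

View pics/w5.png

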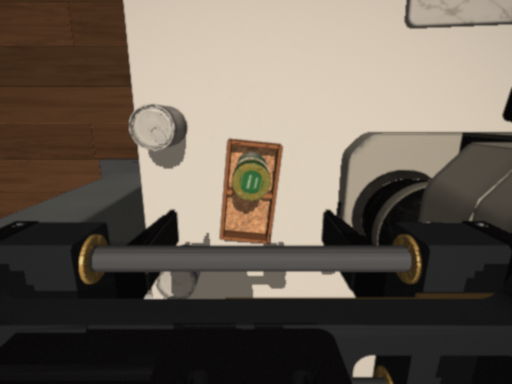

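JarL stands in the left bay with its cap at (252,181). That shows a wrist-camera bias of about +2 mm. Next is jarR.

Request:
move_arm(
  commands=[
    [[-1.1,-4.5,0],[0,0,0],1],
    [[-1.1,-4.5,0],[0,0,0],1],
    [[-1.2,-4.5,0],[0,0,0],1],
    [[-1.2,-4.5,0],[0,0,0],1],
    [[-1.2,-4.5,0],[0,0,0],1],
    [[-1.2,-4.5,0],[0,0,0],1],
    [[-1.2,-4.5,0],[0,0,0],1],
    [[-1.2,-4.5,0],[0,0,0],1],
    [[-1.2,-4.2,0],[0,0,0],1],
    [[0,0,0],[0,0,0],1],
  ],
)

```text
t: 6.9
eef_pos: [412.2, -114.4, 221.5]
tcp_rot: [-3.14, -0.0, 1.566]
ft_force: [0.2, 0.1, 0.8]
opening: 1.0
grip_force: 0.0
```

Request:
move_arm(
  commands=[
    [[0,0,0],[0,0,0],1],
    [[0,0,0],[0,0,0],1],
    [[0,0,0],[0,0,0],1],
    [[0,0,0],[0,0,0],1],
  ],
)

```text
t: 7.3
eef_pos: [413.8, -109.8, 222.3]
tcp_rot: [-3.141, -0.0, 1.573]
ft_force: [0.0, 1.0, -0.4]
opening: 1.002
grip_force: 0.0
```

Run:
```python
from h import *
s=state();c=camera_info("wrist");im=read_camera("wrist");cv2.imwrite("pics/w6.png",im)
print(s["t"],s["eef_pos"],s["tcp_rot"])
print("cap",blob(im,c,(413,-111),106,(35,70,30),(90,255,255),30))
print("dish",blob(im,c,(557,-10),18,(0,120,60),(17,255,255),60))
for p in[(413,-111,106),(409,127,72),(443,-9,86),(557,-10,18)]:print(proj(c,p))
```

```text
7.3 [ 413.77230291 -109.77124829  222.32047967] [-3.14141039e+00 -1.45907677e-04  1.57324884e+00]
cap (((417.7987365722656, -107.90733337402344), 23.400634765625), ((417.2505798339844, -107.9753646850586), (40.85415267944336, 46.52050018310547), 1.1205631494522095), array([235, 160], dtype=int32), array([270, 199], dtype=int32))
dish (((557.2416381835938, -6.477777481079102), 58.66353225708008), ((557.6124267578125, -6.666435241699219), (116.31990051269531, 115.24147033691406), 62.43783187866211), array([311,  49], dtype=int32), array([395, 137], dtype=int32))
[248.79786522 182.36606793]
[245.3134229  -40.41778222]
[275.05531984  91.80563694]
[352.71071952  97.41501366]
```

View pics/w6.png

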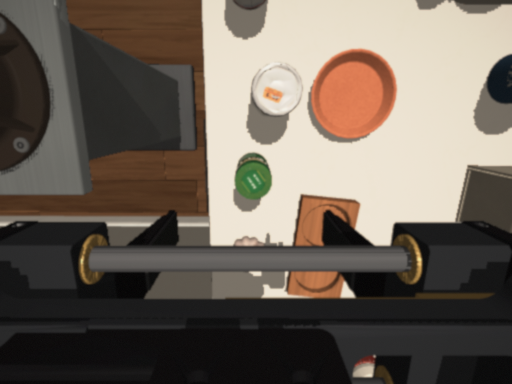

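The wrist view shows jarR's cap at (253,180), with the honey jar at (277,90) and dish at (353,93) clear of the gripper. I'll grasp it now.

Request:
move_arm(
  commands=[
    [[0.1,0,-4.1],[0,0,0],1],
    [[0,0,-4.1],[0,0,0],1],
    [[0,0,-4.1],[0,0,0],1],
    [[0,0,-4.1],[0,0,0],1],
    [[0,0,0],[0,0,0],1],
    [[0,0,0],[0,0,0],0],
    [[0,0,0],[0,0,0],0],
    [[0,0,0],[0,0,0],0],
    [[0,0,0],[0,0,0],0],
    [[0,0,0],[0,0,0],0],
  ],
)

```text
t: 8.35
eef_pos: [414.9, -110.9, 59.3]
tcp_rot: [3.14, 0.001, 1.571]
ft_force: [-0.1, 0.8, 0.2]
opening: 0.636
grip_force: 0.0
```

Request:
move_arm(
  commands=[
    [[0,0,0],[0,0,0],0],
    [[0,0,0],[0,0,0],0],
    [[0,0,0],[0,0,0],0],
  ],
)

```text
t: 8.65
eef_pos: [414.7, -110.8, 58.6]
tcp_rot: [3.141, 0.0, 1.571]
ft_force: [-0.0, 0.4, 2.4]
opening: 0.468
grip_force: 29.9
```

Run:
```python
from h import *
# caddy centre from w5 corners, minus wrist bias measured on the placed jar
T=camera_info("wrist")["cam_to_world"].copy();s=state()
T[:3,3]+=np.array([519.01,291.0,221.29])-s["eef_pos"]; c={"K":camera_info("wrist")["K"],"cam_to_world":T}
P=np.array([ray(c,q,36) for q in[(229,139),(282,144),(271,244),(221,241)]]);print(P.round(1),P.mean(0))
print("cap at",ray(c,(252,181),114), s["t"],s["opening"],s["eef_pos"])
```

```text
[[491.1 334.9  36. ]
 [563.9 328.   36. ]
 [551.5 178.5  36. ]
 [476.3 183.5  36. ]] [520.71747291 256.25029139  36.        ]
cap at [521.92767288 293.38487828 114.        ] 8.65 0.46827795083290763 [ 414.68378865 -110.83189466   58.57792503]
```

Request:
move_arm(
  commands=[
    [[0,0,4],[0,0,0],0],
    [[0,0,4],[0,0,0],0],
    [[0,0,4],[0,0,0],0],
    [[1.4,4.7,0],[0,0,0],0],
    [[1.4,4.7,0],[0,0,0],0],
    [[1.4,4.7,0],[0,0,0],0],
    [[1.4,4.7,0],[0,0,0],0],
    [[1.4,4.7,0],[0,0,0],0],
    [[1.4,4.7,0],[0,0,0],0],
    [[1.6,4.7,0],[0,0,0],0],
  ],
)

```text
t: 9.65
eef_pos: [514.4, 220.3, 178.2]
tcp_rot: [-3.141, 0.0, 1.572]
ft_force: [0.8, -0.7, -0.6]
opening: 0.469
grip_force: 29.9
```

Request:
move_arm(
  commands=[
    [[0,0,0],[0,0,0],0],
    [[0,0,0],[0,0,0],0],
    [[0,0,0],[0,0,0],0],
    [[0,0,0],[0,0,0],0],
  ],
)

```text
t: 10.05
eef_pos: [514.3, 217.0, 178.5]
tcp_rot: [-3.141, 0.0, 1.57]
ft_force: [-0.5, -0.2, -0.5]
opening: 0.467
grip_force: 29.9
```

Down 11.1 cm to 67.4.

Request:
move_arm(
  commands=[
    [[0,0,-4],[0,0,0],0],
    [[0,0,-3],[0,0,0],0],
    [[0,0,-2],[0,0,0],0],
    [[0,0,-1.2],[0,0,0],0],
    [[0,0,-0.9],[0,0,0],0],
    [[0,0,0],[0,0,0],0],
    [[0,0,0],[0,0,0],0],
    [[0,0,0],[0,0,0],0.8],
    [[0,0,0],[0,0,0],0.8],
    [[0,0,0],[0,0,0],0.8],
  ],
)

```text
t: 11.05
eef_pos: [514.7, 218.3, 67.9]
tcp_rot: [3.141, -0.0, 1.571]
ft_force: [-0.5, -0.1, -0.9]
opening: 0.661
grip_force: 0.0
```

Request:
move_arm(
  commands=[
    [[0,0,2],[0,0,0],1],
    [[0,0,4.5],[0,0,0],1],
    [[0,0,4.5],[0,0,0],1],
    [[0,0,4.5],[0,0,0],1],
    [[-2.4,2.5,0],[0,0,0],1],
    [[-2.4,2.5,0],[0,0,0],1],
    [[-2.4,2.5,0],[0,0,0],1],
    [[-2.4,2.5,0],[0,0,0],1],
    [[-2.4,2.6,0],[0,0,0],1],
    [[0,0,0],[0,0,0],1],
  ],
)

```text
t: 12.05
eef_pos: [392.1, 346.3, 222.9]
tcp_rot: [3.142, -0.001, 1.575]
ft_force: [-1.3, -0.3, -0.3]
opening: 1.0
grip_force: 0.0
```

Request:
move_arm(
  commands=[
    [[0,0,0],[0,0,0],1],
    [[0,0,0],[0,0,0],1],
    [[0,0,0],[0,0,0],1],
    [[0,0,0],[0,0,0],1],
  ],
)

```text
t: 12.45
eef_pos: [395.1, 343.7, 222.4]
tcp_rot: [3.142, 0.0, 1.57]
ft_force: [-0.1, 0.2, -0.1]
opening: 0.999
grip_force: 0.0
```

Run:
```python
from h import *
s=state();c=camera_info("wrist");im=read_camera("wrist");cv2.imwrite("pics/w7.png",im)
print(s["t"],s["eef_pos"],s["tcp_rot"])
for p in[(397,344,72),(515,218,114),(520,291,114)]:print(proj(c,p))
```

```text
12.45 [395.12094569 343.66952718 222.42955766] [3.14151832e+00 7.77962600e-05 1.57005681e+00]
[250.90920637 175.23654626]
[345.57686113 280.663164  ]
[354.93204255 225.95938279]
```

View pics/w7.png

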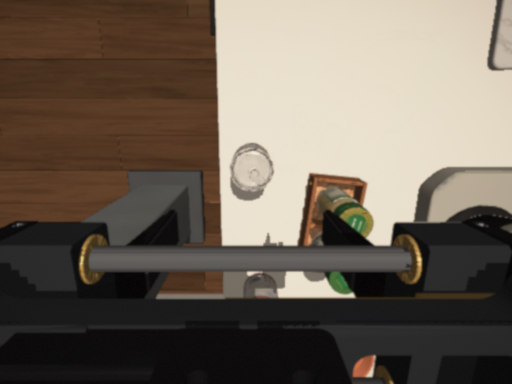

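The tinL top is at (252,171), and both jars stand in the caddy. I'll grasp tinL at about (397,347).

Request:
move_arm(
  commands=[
    [[0.2,0.3,-4.5],[0,0,0],1],
    [[0,0,-4.5],[0,0,0],1],
    [[0,0,-4.5],[0,0,0],1],
    [[0,0,-4],[0,0,0],1],
    [[0,0,-2],[0,0,0],1],
    [[0,0,0],[0,0,0],1],
    [[0,0,0],[0,0,0],0],
    [[0,0,0],[0,0,0],0],
    [[0,0,0],[0,0,0],0],
    [[0,0,0],[0,0,0],0],
  ],
)

```text
t: 13.5
eef_pos: [397.0, 347.5, 28.5]
tcp_rot: [3.14, -0.001, 1.571]
ft_force: [-0.5, -1.4, -0.3]
opening: 0.723
grip_force: 0.0
```

Request:
move_arm(
  commands=[
    [[0,0,0],[0,0,0],0],
    [[0,0,0],[0,0,0],0],
    [[0,0,4],[0,0,0],0],
    [[0,0,4.5],[0,0,0],0],
    [[0,0,4.5],[0,0,0],0],
    [[1.2,-4.8,0],[0,0,0],0],
    [[1.2,-4.8,0],[0,0,0],0],
    [[1.2,-4.8,0],[0,0,0],0],
    [[1.2,-4.8,0],[0,0,0],0],
    [[1.2,-4.8,0],[0,0,0],0],
  ],
)

```text
t: 14.5
eef_pos: [456.4, 105.4, 157.5]
tcp_rot: [-3.142, 0.0, 1.572]
ft_force: [1.1, 0.2, -3.0]
opening: 0.596
grip_force: 30.0
```

Request:
move_arm(
  commands=[
    [[1.1,-4.5,0],[0,0,0],0],
    [[1.1,-4.5,0],[0,0,0],0],
    [[1.1,-4.5,0],[0,0,0],0],
    [[1.1,-4.5,0],[0,0,0],0],
    [[1,-4.5,0],[0,0,0],0],
    [[1,-4.5,0],[0,0,0],0],
    [[1,-4.1,0],[0,0,0],0],
    [[0,0,0],[0,0,0],0],
    [[0,0,0],[0,0,0],0],
    [[0,0,0],[0,0,0],0],
  ],
)

```text
t: 15.5
eef_pos: [530.1, -202.8, 157.2]
tcp_rot: [-3.141, -0.001, 1.572]
ft_force: [0.4, -0.0, -1.7]
opening: 0.599
grip_force: 30.0
```

Request:
move_arm(
  commands=[
    [[0,0,0],[0,0,0],0],
    [[0,0,0],[0,0,0],0],
  ],
)

```text
t: 15.7
eef_pos: [530.6, -202.8, 157.7]
tcp_rot: [3.141, 0.0, 1.573]
ft_force: [0.0, -0.5, -2.4]
opening: 0.595
grip_force: 30.0
```

Run:
```python
from h import *
s=state();c=camera_info("wrist");im=read_camera("wrist");cv2.imwrite("pics/w8.png",im)
print(s["t"],s["eef_pos"],s["tcp_rot"])
for p in[(531,-204,22),(494,-156.5,22),(581.4,-165.3,22),(*s["eef_pos"][:2],202)]:print(proj(c,p))
print(ray(c,(250,200),22),ray(c,(260,190),22))
```

```text
15.7 [ 530.56318608 -202.79921782  157.66952832] [3.14138204e+00 2.79148892e-05 1.57258421e+00]
[249.78277485 178.84014465]
[218.7962844  139.86080537]
[291.78365177 147.34492138]
[249.62208699 240.15438033]
[ 531.30133636 -231.23595334   22.        ] [ 543.76112525 -218.22617546   22.        ]
```

View pics/w8.png

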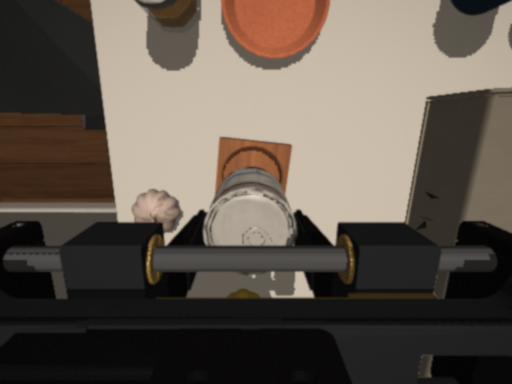

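The board's far corners are at (219,138) and (292,145), so the well matches the prediction. I'll check numerically where the tin sits in the grip by fitting an ellipse to its top rim.

Run:
```python
import cv2,numpy as np
im=cv2.imread("pics/w8.png",0)
for u in(235,250,265):print(u,im[165:248,u].tolist())
for v in(215,222,229,236,243):print(v,im[v,198:215].tolist(),im[v,286:305].tolist())
```

```text
235 [100, 100, 100, 101, 105, 107, 103, 108, 106, 96, 88, 101, 110, 112, 114, 113, 111, 105, 93, 76, 63, 72, 78, 88, 106, 132, 149, 147, 134, 114, 94, 124, 170, 186, 184, 174, 168, 164, 164, 163, 164, 165, 166, 166, 166, 165, 165, 165, 165, 166, 167, 168, 168, 167, 166, 166, 166, 166, 166, 166, 166, 166, 165, 165, 165, 165, 165, 165, 164, 164, 164, 164, 164, 165, 166, 166, 164, 164, 163, 151, 116, 63, 40]
250 [102, 85, 62, 80, 105, 113, 106, 94, 96, 115, 123, 124, 125, 125, 121, 112, 96, 68, 72, 87, 88, 109, 131, 147, 157, 163, 175, 183, 173, 168, 195, 207, 202, 191, 179, 168, 162, 160, 162, 163, 164, 164, 164, 165, 165, 166, 166, 166, 166, 166, 166, 166, 167, 168, 166, 166, 165, 165, 165, 165, 165, 161, 146, 124, 140, 165, 169, 165, 163, 162, 161, 161, 161, 162, 163, 162, 160, 155, 149, 137, 107, 61, 40]
265 [104, 105, 105, 103, 97, 87, 95, 112, 114, 105, 98, 106, 118, 122, 121, 118, 118, 118, 111, 92, 69, 75, 87, 91, 106, 129, 151, 158, 148, 121, 89, 110, 160, 187, 190, 184, 177, 170, 164, 160, 160, 159, 158, 158, 159, 159, 159, 160, 160, 160, 161, 162, 162, 163, 163, 164, 164, 165
[... 211 characters left out ...]
 102, 74, 85, 118, 129, 101, 55, 22, 15, 13, 9, 8, 8, 11, 28, 56, 78]
222 [7, 12, 13, 12, 15, 58, 114, 138, 131, 114, 135, 152, 145, 116, 121, 148, 162] [158, 133, 111, 119, 132, 105, 79, 100, 115, 98, 59, 22, 13, 13, 15, 8, 8, 7, 8]
229 [12, 10, 9, 15, 55, 103, 116, 104, 93, 111, 127, 103, 81, 121, 152, 161, 164] [163, 151, 134, 133, 145, 148, 125, 94, 94, 87, 67, 40, 16, 6, 7, 9, 16, 16, 11]
236 [11, 8, 8, 11, 42, 97, 145, 154, 125, 100, 111, 119, 105, 107, 136, 153, 157] [159, 149, 139, 133, 107, 81, 66, 57, 50, 45, 37, 22, 9, 6, 9, 6, 8, 7, 7]
243 [9, 7, 8, 10, 10, 20, 65, 118, 137, 117, 97, 99, 113, 123, 124, 127, 137] [98, 69, 67, 66, 60, 57, 60, 60, 43, 19, 8, 6, 7, 10, 7, 8, 8, 6, 8]
```

Request:
move_arm(
  commands=[
    [[0,-0.3,-4],[0,0,0],0],
    [[0,0,-4],[0,0,0],0],
    [[0,0,-2],[0,0,0],0],
    [[0,0,-1.2],[0,0,0],0],
    [[0,0,-0.9],[0,0,0],0],
    [[0,0,0],[0,0,0],0],
    [[0,0,0],[0,0,0],0],
  ],
)

```text
t: 16.45
eef_pos: [531.0, -206.9, 37.2]
tcp_rot: [3.141, 0.001, 1.571]
ft_force: [0.4, 0.5, -1.1]
opening: 0.596
grip_force: 30.0
```

Request:
move_arm(
  commands=[
    [[0,0,0],[0,0,0],0.85],
    [[0,0,0],[0,0,0],0.85],
    [[0,0,0],[0,0,0],0.85],
    [[0,0,2],[0,0,0],1],
    [[0,0,4.2],[0,0,0],1],
    [[0,0,4.2],[0,0,0],1],
    [[0,0,4.2],[0,0,0],1],
    [[0,0,4],[0,0,0],1],
    [[-1.5,4.2,0],[0,0,0],1],
    [[-1.5,4.2,0],[0,0,0],1],
  ],
)

```text
t: 17.45
eef_pos: [500.4, -122.5, 223.6]
tcp_rot: [3.139, 0.001, 1.569]
ft_force: [1.2, 1.8, -1.2]
opening: 1.0
grip_force: 0.0
```

Request:
move_arm(
  commands=[
    [[-1.5,4.2,0],[0,0,0],1],
    [[-1.5,4.2,0],[0,0,0],1],
    [[-1.5,4.2,0],[0,0,0],1],
    [[-1.5,4.2,0],[0,0,0],1],
    [[-1.5,4.2,0],[0,0,0],1],
    [[-1.5,4.3,0],[0,0,0],1],
    [[0,0,0],[0,0,0],1],
    [[0,0,0],[0,0,0],1],
    [[0,0,0],[0,0,0],1],
    [[0,0,0],[0,0,0],1],
  ],
)

```text
t: 18.45
eef_pos: [411.0, 129.3, 222.5]
tcp_rot: [3.141, 0.0, 1.57]
ft_force: [0.0, 0.1, -0.5]
opening: 0.998
grip_force: 0.0
```

Run:
```python
from h import *
s=state();c=camera_info("wrist");im=read_camera("wrist");cv2.imwrite("pics/w9.png",im)
cv2.imwrite("pics/top9.png",read_camera("top"))
print(s["t"],s["eef_pos"],s["tcp_rot"])
for p in[(410,130,72),]:print(proj(c,p))
a=im[120:245,190:320];t=cv2.imread("pics/top9.png")[145:240,100:410]
o=np.zeros((600,800,3),np.uint8);o[:245]=cv2.resize(t,(800,245),interpolation=3);o[245:595,:364]=cv2.resize(a,(364,350),interpolation=3);cv2.imwrite("pics/o9.png",o)
```

```text
18.45 [410.98714962 129.29310431 222.46434002] [3.14141884e+00 7.83540013e-05 1.56954554e+00]
[248.6534312 174.926961 ]
```

View pics/o9.png

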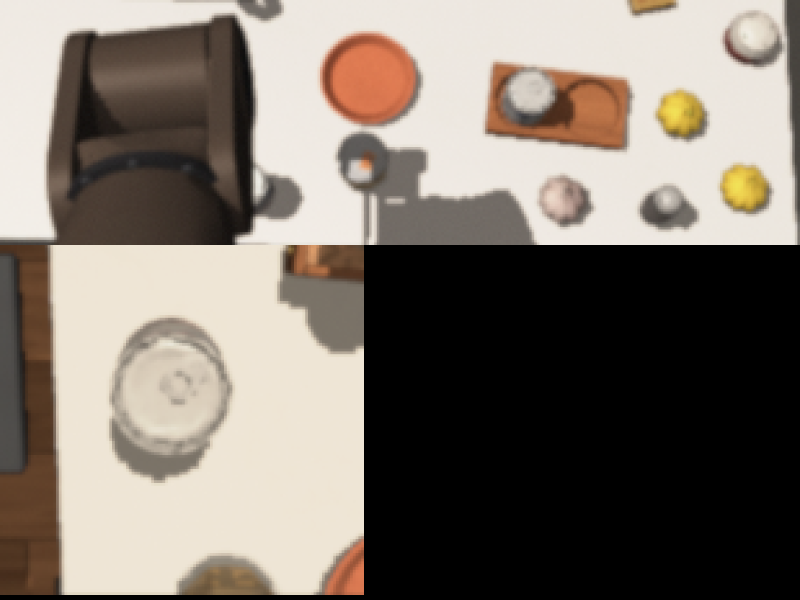

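TinL stands in the left well, and the tinR top is at about (251,174) in the full frame. Grasping tinR.

Request:
move_arm(
  commands=[
    [[0,0.1,-4.5],[0,0,0],1],
    [[0,0,-4.5],[0,0,0],1],
    [[0,0,-4.5],[0,0,0],1],
    [[0,0,-4],[0,0,0],1],
    [[0,0,-2],[0,0,0],1],
    [[0,0,0],[0,0,0],1],
    [[0,0,0],[0,0,0],0],
    [[0,0,0],[0,0,0],0],
    [[0,0,0],[0,0,0],0],
    [[0,0,0],[0,0,0],0],
  ],
)

```text
t: 19.55
eef_pos: [411.0, 131.3, 28.4]
tcp_rot: [3.14, -0.0, 1.571]
ft_force: [-0.9, 0.2, -0.2]
opening: 0.721
grip_force: 0.0
```

Request:
move_arm(
  commands=[
    [[0,0,0],[0,0,0],0],
    [[0,0,0],[0,0,0],0],
    [[0,0,4],[0,0,0],0],
    [[0,0,4.5],[0,0,0],0],
    [[0,0,4.5],[0,0,0],0],
    [[1.3,-4.6,0],[0,0,0],0],
    [[1.3,-4.6,0],[0,0,0],0],
    [[1.3,-4.6,0],[0,0,0],0],
    [[1.3,-4.6,0],[0,0,0],0],
    [[1.3,-4.6,0],[0,0,0],0],
  ],
)

```text
t: 20.55
eef_pos: [475.4, -100.6, 157.4]
tcp_rot: [-3.141, -0.0, 1.571]
ft_force: [1.0, 0.2, -1.8]
opening: 0.593
grip_force: 30.0
```

Request:
move_arm(
  commands=[
    [[1.3,-4.6,0],[0,0,0],0],
    [[1.3,-4.6,0],[0,0,0],0],
    [[1.3,-4.6,0],[0,0,0],0],
    [[1.1,-4.7,0],[0,0,0],0],
    [[0,0,0],[0,0,0],0],
    [[0,0,0],[0,0,0],0],
    [[0,0,0],[0,0,0],0],
    [[0,0,0],[0,0,0],0],
    [[0,0,0],[0,0,0],0],
  ],
)

```text
t: 21.45
eef_pos: [525.6, -282.8, 157.7]
tcp_rot: [3.141, 0.0, 1.573]
ft_force: [0.5, -0.2, -2.8]
opening: 0.596
grip_force: 30.0
```

Run:
```python
from h import *
s=state();c=camera_info("wrist");im=read_camera("wrist");cv2.imwrite("pics/w10.png",im)
print(s["t"],s["eef_pos"],s["opening"],proj(c,(*s["eef_pos"][:2],202)),proj(c,(530.6,-203.5,80)))
g=im.astype(int).max(2)
for v in range(212,246,3):
    r=g[v];L=next(u for u in range(190,240) if r[u]>50 and r[u+1]>50);R=next(u for u in range(310,260,-1) if r[u]>50 and r[u-1]>50);print(v,L,R)
```

```text
21.45 [ 525.61729859 -282.76273946  157.7286907 ] 0.5960203935351005 [249.62195218 240.05325365] [254.70929088 109.51263898]
212 190 310
215 190 310
218 190 310
221 205 294
224 204 295
227 203 296
230 203 296
233 202 294
236 202 296
239 203 296
242 203 296
245 204 295
```

View pics/w10.png

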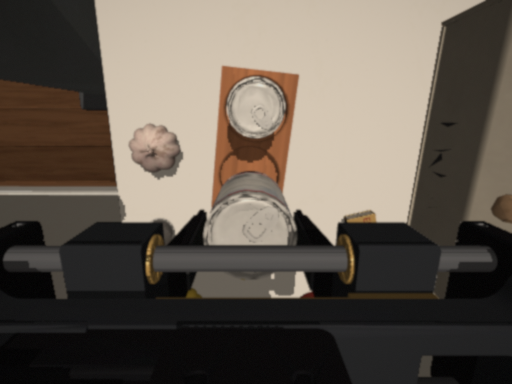

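TinL is in place at (257,106), and the second well lies about 3 mm toward −x. Lowering tinR.

Request:
move_arm(
  commands=[
    [[-0.3,0,-4],[0,0,0],0],
    [[0,0,-4],[0,0,0],0],
    [[0,0,-2],[0,0,0],0],
    [[0,0,-1.2],[0,0,0],0],
    [[0,0,-0.9],[0,0,0],0],
    [[0,0,0],[0,0,0],0],
    [[0,0,0],[0,0,0],0],
  ],
)

```text
t: 22.2
eef_pos: [522.9, -283.9, 37.3]
tcp_rot: [3.141, 0.001, 1.571]
ft_force: [0.1, -0.1, -2.1]
opening: 0.598
grip_force: 30.0
```

Request:
move_arm(
  commands=[
    [[0,0,0],[0,0,0],0.85],
    [[0,0,0],[0,0,0],0.85],
    [[0,0,0],[0,0,0],0.85],
    [[0,0,2],[0,0,0],1],
    [[0,0,4.2],[0,0,0],1],
    [[0,0,4.2],[0,0,0],1],
    [[0,0,4.2],[0,0,0],1],
    [[0,0,4],[0,0,0],1],
    [[-3.6,1.2,0],[0,0,0],1],
    [[-3.6,1.2,0],[0,0,0],1],
  ],
)

```text
t: 23.2
eef_pos: [450.1, -259.6, 223.5]
tcp_rot: [3.14, 0.002, 1.572]
ft_force: [0.9, -0.2, 0.1]
opening: 1.001
grip_force: 0.0
```

Request:
move_arm(
  commands=[
    [[-3.6,1.2,0],[0,0,0],1],
    [[0,0,0],[0,0,0],1],
    [[0,0,0],[0,0,0],1],
    [[0,0,0],[0,0,0],1],
    [[0,0,0],[0,0,0],1],
  ],
)

```text
t: 23.7
eef_pos: [415.2, -248.1, 222.3]
tcp_rot: [3.141, -0.0, 1.572]
ft_force: [0.2, 0.0, 0.4]
opening: 0.999
grip_force: 0.0
```

Run:
```python
from h import *
s=state();c=camera_info("wrist");im=read_camera("wrist");cv2.imwrite("pics/w11.png",im)
print(s["t"],s["eef_pos"],s["tcp_rot"])
print(proj(c,(414,-246,25)),proj(c,(530,-204,80)),proj(c,(523,-284,80)))
for lo,hi in(((0,0,0),(16,255,255)),((0,40,0),(14,255,225))):
    try:print(blob(im,c,(414,-246),25,lo,hi,34))
    except Exception as e:print(e)
```

```text
23.7 [ 415.22743688 -248.05252593  222.31977128] [ 3.14148740e+00 -5.09108799e-06  1.57154099e+00]
[248.55635526 167.6606697 ] [343.57847946 141.31421351] [333.00114692 204.05221542]
(((411.19476318359375, -245.56394958496094), 30.40964698791504), ((411.4479064941406, -245.42291259765625), (57.8869514465332, 57.824554443359375), 57.31966781616211), array([226, 147], dtype=int32), array([267, 187], dtype=int32))
(((411.3192138671875, -246.0635223388672), 29.325986862182617), ((411.3035583496094, -245.99880981445312), (55.791316986083984, 55.78659439086914), 57.3554801940918), array([227, 148], dtype=int32), array([266, 187], dtype=int32))
```

View pics/w11.png

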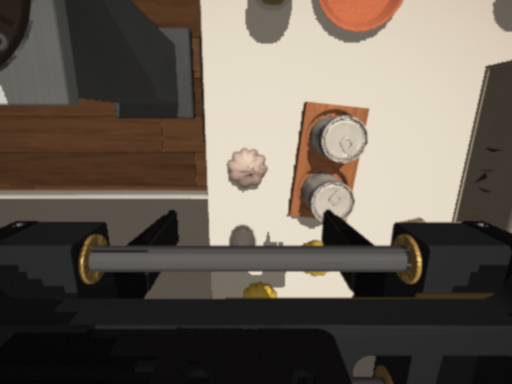

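Both tins stand in the wells, with tops at (344,138) and (331,200). The garlic is at (247,167). Grasping it with the TCP at z = 11.

Request:
move_arm(
  commands=[
    [[-0.5,0,-4.7],[0,0,0],1],
    [[0,0,-4.7],[0,0,0],1],
    [[0,0,-4.7],[0,0,0],1],
    [[0,0,-4],[0,0,0],1],
    [[0,0,-2],[0,0,0],1],
    [[0,0,-1],[0,0,0],1],
    [[0,0,0],[0,0,0],1],
    [[0,0,0],[0,0,0],0],
    [[0,0,0],[0,0,0],0],
    [[0,0,0],[0,0,0],0],
  ],
)

```text
t: 24.75
eef_pos: [410.0, -248.1, 12.5]
tcp_rot: [3.14, 0.001, 1.571]
ft_force: [0.1, -1.1, -0.5]
opening: 0.804
grip_force: 0.0
```

Request:
move_arm(
  commands=[
    [[0,0,0],[0,0,0],0],
    [[0,0,0],[0,0,0],0],
    [[0,0,0],[0,0,0],0],
    [[0,0,0],[0,0,0],0],
  ],
)

```text
t: 25.15
eef_pos: [409.6, -247.8, 11.5]
tcp_rot: [3.141, 0.0, 1.571]
ft_force: [-0.5, -0.1, 0.0]
opening: 0.462
grip_force: 0.0
```

Run:
```python
from h import *
s=state();c=camera_info("wrist");im=read_camera("wrist");cv2.imwrite("pics/w12.png",im);s=state()
print(s["t"],s["eef_pos"],s["opening"],s["grip_force"],s["ft_force"])
print(proj(c,(409,-248,59)),proj(c,(409,-248,25)))
for g,r in(((409,-248),90),):
    print(blob(im,c,g,25,(0,30,0),(16,110,225),r))
```

```text
25.2 [ 409.61592825 -247.80802846   11.50965363] 0.4241004243056257 0.21731389977503568 [-0.16420198 -0.59841429 -0.71004302]
[248.65546139 242.75478761] [248.75650906 221.8365468 ]
(((419.76220703125, -252.50531005859375), 40.64242935180664), ((419.1109924316406, -241.46473693847656), (50.37788772583008, 78.62630462646484), 89.93177795410156), array([208, 178], dtype=int32), array([317, 246], dtype=int32))
```

The fingers passed the bulb's width with no force, so something went wrong. I'll open, lift and measure again.

Request:
move_arm(
  commands=[
    [[0,0,0],[0,0,0],1],
    [[0,0,0],[0,0,0],1],
    [[0,0,0],[0,0,0],1],
    [[0,0,0],[0,0,0],1],
    [[0,0,0],[0,0,0],1],
  ],
)

```text
t: 25.7
eef_pos: [409.5, -247.7, 11.4]
tcp_rot: [3.142, -0.0, 1.571]
ft_force: [0.0, 1.2, 0.3]
opening: 0.787
grip_force: 0.0
```

Run:
```python
from h import *
c=camera_info("wrist");im=read_camera("wrist");cv2.imwrite("pics/w13.png",im);s=state();print(s["opening"],s["eef_pos"])
a=cv2.imread("pics/w11.png")[120:215,190:320];b=cv2.imread("pics/w12.png")[130:260,130:380];d=im[130:260,130:380]
o=np.zeros((600,800,3),np.uint8);o[:290,:397]=cv2.resize(a,(397,290),interpolation=3);o[:210,400:800]=cv2.resize(b,(400,210),interpolation=3);o[300:508,:400]=cv2.resize(d,(400,208),interpolation=3)
t=read_camera("top")[145:240,200:410];o[300:481,400:800]=cv2.resize(t,(400,181),interpolation=3);cv2.imwrite("pics/o13.png",o)
```

```text
0.8296352060156725 [ 409.55788535 -247.77034999   11.44175106]
```

View pics/o13.png

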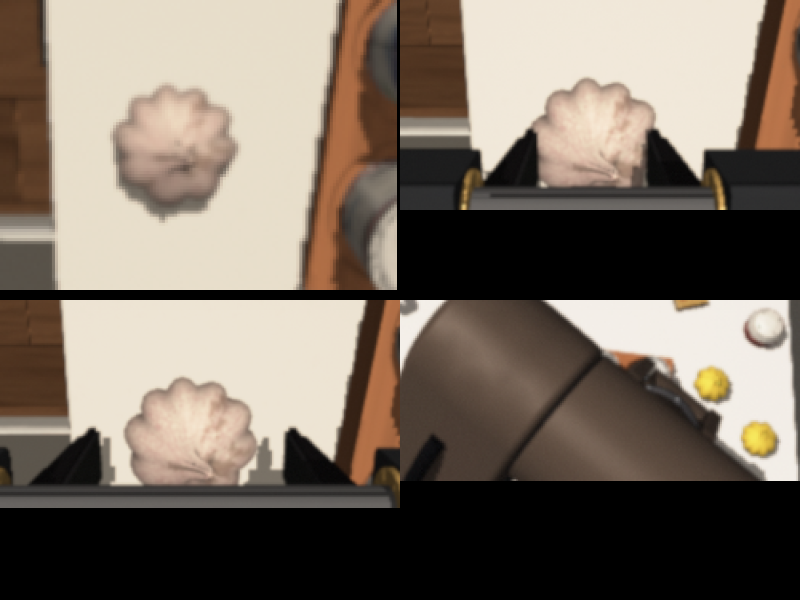

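The bulb still stands centred at (249,214), so the pads were closing on the taper above its widest part. I'll open fully, go about 5 mm lower and close again.

Request:
move_arm(
  commands=[
    [[0,0,0],[0,0,0],1],
    [[0,0,0],[0,0,0],1],
    [[0,0.2,-0.4],[0,0,0],1],
    [[0,0,0],[0,0,0],1],
    [[0,0,0],[0,0,0],0],
    [[0,0,0],[0,0,0],0],
    [[0,0,0],[0,0,0],0],
    [[0,0,0],[0,0,0],0],
    [[0,0,0],[0,0,0],0],
  ],
)

```text
t: 26.7
eef_pos: [409.6, -245.8, 7.5]
tcp_rot: [3.141, 0.0, 1.571]
ft_force: [-0.3, 0.6, -0.1]
opening: 0.634
grip_force: 0.0
```

Request:
move_arm(
  commands=[
    [[0,0,0],[0,0,0],0],
  ],
)

```text
t: 26.8
eef_pos: [409.6, -245.8, 7.5]
tcp_rot: [3.141, 0.0, 1.571]
ft_force: [-0.1, 0.7, -0.3]
opening: 0.552
grip_force: 0.0
```

Request:
move_arm(
  commands=[
    [[0,0,0],[0,0,0],0],
  ],
)

```text
t: 26.9
eef_pos: [409.6, -245.8, 7.5]
tcp_rot: [3.141, 0.0, 1.571]
ft_force: [-1.6, -0.6, 3.6]
opening: 0.47
grip_force: 19.1
```

Request:
move_arm(
  commands=[
    [[0,0,0],[0,0,0],0],
    [[0,0,0],[0,0,0],0],
  ],
)

```text
t: 27.1
eef_pos: [409.5, -245.7, 7.5]
tcp_rot: [-3.142, -0.0, 1.571]
ft_force: [-1.0, 0.2, 1.5]
opening: 0.461
grip_force: 24.8
```

Run:
```python
from h import *
c=camera_info("wrist");im=read_camera("wrist");cv2.imwrite("pics/w14.png",im);s=state();print(s["opening"],s["eef_pos"],s["grip_force"],s["ft_force"],s["moment"])
def m(n,lo=(0,25,90),hi=(16,120,235)):
    i=cv2.imread(n);h=cv2.inRange(cv2.cvtColor(i,cv2.COLOR_BGR2HSV),lo,hi)
    for v in range(170,246,6):
        u=np.nonzero(h[v,180:320])[0]+180
        print(n[-7:-4],v,(u.min(),u.max(),len(u)) if len(u) else None)
m("pics/w13.png");m("pics/w14.png")
```

```text
0.4593051714998759 [ 409.49012812 -245.73683759    7.50288396] 24.825503910124098 [-2.67806893  0.59623197  2.22736068] [-0.11945992  0.36045652 -0.05121022]
w13 170 None
w13 176 None
w13 182 (np.int64(236), np.int64(267), 29)
w13 188 (np.int64(221), np.int64(271), 51)
w13 194 (np.int64(218), np.int64(283), 63)
w13 200 (np.int64(218), np.int64(286), 52)
w13 206 (np.int64(209), np.int64(286), 56)
w13 212 (np.int64(184), np.int64(287), 72)
w13 218 (np.int64(193), np.int64(297), 79)
w13 224 (np.int64(212), np.int64(291), 80)
w13 230 (np.int64(211), np.int64(306), 77)
w13 236 (np.int64(212), np.int64(280), 69)
w13 242 (np.int64(194), np.int64(279), 65)
w14 170 None
w14 176 None
w14 182 (np.int64(242), np.int64(247), 6)
w14 188 (np.int64(235), np.int64(270), 36)
w14 194 (np.int64(220), np.int64(273), 51)
w14 200 (np.int64(218), np.int64(286), 57)
w14 206 (np.int64(214), np.int64(288), 53)
w14 212 (np.int64(216), np.int64(284), 41)
w14 218 (np.int64(216), np.int64(282), 44)
w14 224 (np.int64(198), np.int64(282), 60)
w14 230 (np.int64(217), np.int64(281), 65)
w14 236 (np.int64(188), np.int64(313), 67)
w14 242 (np.int64(217), np.int64(281), 64)
```

The pads are holding something about 44 mm wide with a steady force. I'll wait briefly, then try a small lift.

Request:
move_arm(
  commands=[
    [[0,0,0],[0,0,0],0],
    [[0,0,0],[0,0,0],0],
    [[0,0,0],[0,0,0],0],
  ],
)

```text
t: 27.45
eef_pos: [409.5, -245.7, 7.5]
tcp_rot: [-3.142, -0.0, 1.571]
ft_force: [-1.5, -1.2, 2.4]
opening: 0.452
grip_force: 25.0
```

Request:
move_arm(
  commands=[
    [[0,0,0.5],[0,0,0],0],
    [[0,0,0.5],[0,0,0],0],
    [[0,0,1],[0,0,0],0],
    [[0,0,1],[0,0,0],0],
    [[0,0,0],[0,0,0],0],
  ],
)

```text
t: 27.95
eef_pos: [410.1, -246.1, 38.8]
tcp_rot: [3.14, 0.001, 1.571]
ft_force: [-0.3, -0.1, -0.1]
opening: 0.02
grip_force: 0.0
```

Run:
```python
from h import *
c=camera_info("wrist");im=read_camera("wrist");cv2.imwrite("pics/w15.png",im);s=state();print(s["opening"],s["eef_pos"],s["grip_force"],s["ft_force"])
a=cv2.cvtColor(cv2.imread("pics/w14.png"),6)[165:245,200:300];b=cv2.cvtColor(im,6)[145:247,190:310]
r=cv2.matchTemplate(b,a,cv2.TM_CCOEFF_NORMED);v=cv2.minMaxLoc(r);print(v[1],v[3],"same place would be (10,20)")
```

```text
0.007944704213759061 [ 409.87206967 -245.9721644    38.19764805] 0.0 [ 0.40675299  0.03459842 -0.17236122]
0.517280638217926 (19, 22) same place would be (10,20)
```

It slipped out upward, so the contact is on the taper. I'll raise, re-measure the bulb, and turn the gripper −55° so it can go lower between the tins and the shaker.

Request:
move_arm(
  commands=[
    [[0,0,4.5],[0,0,0],0],
    [[0,0,4.5],[0,0,0],0.5],
    [[0,0,4.5],[0,0,0],1],
    [[0,0,5],[0,0,0],1],
    [[0,0,0],[0,0,0],1],
    [[0,0,0],[0,0,0],1],
    [[0,0,0],[0,0,0],1],
    [[0,0,0],[0,0,0],1],
  ],
)

```text
t: 28.8
eef_pos: [409.1, -245.4, 221.0]
tcp_rot: [-3.14, -0.002, 1.571]
ft_force: [-0.2, 0.0, 0.4]
opening: 0.534
grip_force: 0.0
```

Run:
```python
from h import *
c=camera_info("wrist");im=read_camera("wrist");cv2.imwrite("pics/w16.png",im);s=state();print(s["t"],s["opening"],s["eef_pos"])
for z in(25,):print(blob(im,c,(409,-246),z,(0,40,0),(14,255,225),36))
# template of garlic from w11
a=cv2.imread("pics/w11.png")[140:195,220:275];r=cv2.matchTemplate(im[110:230,180:320],a,cv2.TM_CCOEFF_NORMED);v=cv2.minMaxLoc(r);print(v[1],np.array(v[3])+(180,110)-(220,140))
g=im[150:195:3,218:276:3].max(2);print(g)
```

```text
28.85 0.580996353430776 [ 409.20179156 -245.50822773  221.17853674]
(((409.5841979980469, -244.08416748046875), 29.146743774414062), ((409.2567443847656, -243.7593536376953), (56.45579528808594, 54.79789733886719), 65.40434265136719), array([230, 149], dtype=int32), array([270, 188], dtype=int32))
0.9594678282737732 [3 1]
[[242 242 242 242 242 242 242 242 213 204 214 212 199 211 241 242 242 242
  242 242]
 [242 242 242 242 242 242 232 226 190 228 225 223 222 184 221 231 241 242
  242 242]
 [242 242 242 242 242 233 196 217 218 237 241 241 227 211 221 220 198 241
  242 242]
 [242 242 242 242 242 212 198 230 235 239 244 245 238 221 235 228 180 241
  242 242]
 [242 242 242 242 240 186 180 225 236 238 243 243 235 234 237 216 181 238
  242 242]
 [242 242 242 242 199 199 213 221 231 234 235 237 241 235 227 207 204 192
  242 242]
 [242 242 242 242 165 192 221 227 228 229 223 204 219 222 227 201 186 173
  240 242]
 [242 242 242 242 167 153 198 210 212 203 197 180 198 183 193 192 175 200
  242 242]
 [242 242 242 242 183 104 168 198 194 180 181 169 143 174 177 169 125 240
  242 242]
 [242 242 242 242 233 139 170 193 194 186 164 161 149 174 198 178 183 242
  242 242]
 [242 242 242 242 242 185 138 162 160 157 166 179 180 180 180 167 210 242
  242 242]
 [242 242 242 242 242 193 122 111 111 143 163 169 154 136 138 141 240 242
  242 242]
 [242 242 242 242 242 238 144 128 124 111 127 128 113 124 127 201 242 242
  242 242]
 [242 242 242 242 242 242 242 235 143 127 121 125 140 141 234 242 242 242
  242 242]
 [242 242 242 242 242 242 242 242 237 230 189 226 242 242 242 242 242 242
  242 242]]
```

Request:
move_arm(
  commands=[
    [[-0.2,0,-2],[0,0,-7.9],1],
    [[0,0,-2],[0,0,-7.9],1],
    [[0,0,-2],[0,0,-7.9],1],
    [[0,0,-2],[0,0,-7.9],1],
    [[0,0,-2],[0,0,-7.9],1],
    [[0,0,-2],[0,0,-7.9],1],
    [[0,0,0],[0,0,-7.6],1],
    [[0,0,0],[0,0,0],1],
    [[0,0,0],[0,0,0],1],
    [[0,0,0],[0,0,0],1],
  ],
)

```text
t: 29.85
eef_pos: [407.6, -245.8, 102.6]
tcp_rot: [3.141, -0.0, 0.614]
ft_force: [0.9, -0.9, -0.2]
opening: 0.999
grip_force: 0.0
```

Request:
move_arm(
  commands=[
    [[0,0,-3],[0,0,0],1],
    [[0,0,-3],[0,0,0],1],
    [[0,0,-2],[0,0,0],1],
    [[0,0,-1.5],[0,0,0],1],
    [[0,0,-0.4],[0,0,0],1],
    [[0,0,0],[0,0,0],1],
    [[0,0,0],[0,0,0],1],
    [[0,0,0],[0,0,0],0.72],
    [[0,0,0],[0,0,0],0.72],
    [[0,0,0],[0,0,0],0.72],
  ],
)

```text
t: 30.85
eef_pos: [407.7, -245.9, 3.9]
tcp_rot: [3.141, -0.0, 0.611]
ft_force: [0.8, -0.5, -1.1]
opening: 0.802
grip_force: 0.0
```

Run:
```python
from h import *
c=camera_info("wrist");im=read_camera("wrist");cv2.imwrite("pics/w17.png",im);s=state();print(s["t"],s["opening"],s["eef_pos"],s["tcp_rot"],s["ft_force"])
print(proj(c,(407.2,-246,25)),proj(c,(407.2,-246,59)))
h=cv2.inRange(cv2.cvtColor(im,cv2.COLOR_BGR2HSV),(0,30,90),(16,120,235))
for v in range(160,246,5):
    u=np.nonzero(h[v,150:350])[0]+150;print(v,(u.min(),u.max(),len(u),int(np.median(u))) if len(u) else None)
```

```text
30.9 0.7642600308973717 [ 407.66577536 -245.84602775    3.78197757] [ 3.14093671e+00 -1.62581387e-04  6.11432967e-01] [ 0.276717    1.51242632 -0.04563217]
[251.81105121 225.30918302] [252.26496489 247.94694167]
160 None
165 None
170 None
175 None
180 (np.int64(242), np.int64(257), 16, 249)
185 (np.int64(228), np.int64(277), 43, 256)
190 (np.int64(223), np.int64(280), 58, 251)
195 (np.int64(222), np.int64(287), 62, 252)
200 (np.int64(217), np.int64(285), 65, 249)
205 (np.int64(211), np.int64(291), 80, 250)
210 (np.int64(188), np.int64(312), 86, 251)
215 (np.int64(179), np.int64(296), 87, 253)
220 (np.int64(198), np.int64(294), 78, 255)
225 (np.int64(166), np.int64(299), 75, 257)
230 (np.int64(162), np.int64(306), 66, 247)
235 (np.int64(221), np.int64(348), 35, 238)
240 (np.int64(216), np.int64(303), 39, 267)
245 (np.int64(238), np.int64(280), 40, 260)
```

Request:
move_arm(
  commands=[
    [[0,0,0],[0,0,0],0.5],
    [[0,0,0],[0,0,0],0.5],
  ],
)

```text
t: 31.1
eef_pos: [407.6, -245.8, 3.5]
tcp_rot: [3.141, -0.0, 0.611]
ft_force: [-0.1, 0.1, -0.1]
opening: 0.612
grip_force: 0.0
```

Request:
move_arm(
  commands=[
    [[0,0,0],[0,0,0],0.3],
  ],
)

```text
t: 31.2
eef_pos: [407.6, -245.8, 3.5]
tcp_rot: [3.141, -0.0, 0.611]
ft_force: [-1.1, 0.9, 4.2]
opening: 0.527
grip_force: 24.3
```

Request:
move_arm(
  commands=[
    [[0,0,0],[0,0,0],0.3],
  ],
)

```text
t: 31.3
eef_pos: [407.6, -245.7, 3.7]
tcp_rot: [3.141, -0.0, 0.611]
ft_force: [-1.0, 1.4, 5.4]
opening: 0.524
grip_force: 24.6
```

The contact width grows as I go lower (40, 45, then 50 mm). I'll open slightly, go down another 2.5 mm and close again.

Request:
move_arm(
  commands=[
    [[0,0,0],[0,0,0],0.7],
    [[0,0,0],[0,0,0],0.7],
    [[0,0,0],[0,0,0],0.7],
    [[0,0,-0.25],[0,0,0],0.7],
    [[0,0,0],[0,0,0],0.7],
    [[0,0,0],[0,0,0],0.7],
  ],
)

```text
t: 31.9
eef_pos: [407.5, -245.7, 0.8]
tcp_rot: [-3.141, 0.0, 0.611]
ft_force: [0.7, 0.2, 0.6]
opening: 0.703
grip_force: 0.0
```

Request:
move_arm(
  commands=[
    [[0,0,0],[0,0,0],0.3],
    [[0,0,0],[0,0,0],0.3],
    [[0,0,0],[0,0,0],0.3],
  ],
)

```text
t: 32.2
eef_pos: [407.6, -245.7, 1.0]
tcp_rot: [3.142, 0.0, 0.611]
ft_force: [-0.2, -0.3, 0.1]
opening: 0.559
grip_force: 27.6
```

Request:
move_arm(
  commands=[
    [[0,0,0],[0,0,0],0.3],
    [[0,0,0],[0,0,0],0.3],
  ],
)

```text
t: 32.4
eef_pos: [407.5, -245.7, 1.0]
tcp_rot: [3.142, -0.0, 0.611]
ft_force: [0.4, -0.1, -0.4]
opening: 0.554
grip_force: 27.6
```

Request:
move_arm(
  commands=[
    [[0,0,0.3],[0,0,0],0.3],
    [[0,0,0.7],[0,0,0],0.3],
    [[0,0,0],[0,0,0],0.3],
  ],
)

```text
t: 32.7
eef_pos: [407.9, -246.0, 11.9]
tcp_rot: [3.14, -0.0, 0.611]
ft_force: [-0.5, -0.0, -0.0]
opening: 0.555
grip_force: 27.6
```

It holds: the opening is unchanged at 0.555 after lifting. Carrying it to the dish.

Request:
move_arm(
  commands=[
    [[0,0,2],[0,0,0],0.3],
    [[0,0,3],[0,0,0],0.3],
    [[2,3,0],[0,0,0],0.3],
    [[2.4,4,0],[0,0,0],0.3],
    [[2.6,4.2,0],[0,0,0],0.3],
    [[2.6,4.2,0],[0,0,0],0.3],
    [[2.6,4.2,0],[0,0,0],0.3],
    [[2.6,4.2,0],[0,0,0],0.3],
    [[0,0,0],[0,0,0],0.3],
    [[0,0,0],[0,0,0],0.3],
  ],
)

```text
t: 33.7
eef_pos: [555.4, -6.8, 60.8]
tcp_rot: [-3.142, 0.0, 0.614]
ft_force: [-0.0, -0.5, -0.9]
opening: 0.555
grip_force: 27.6
```

Run:
```python
from h import *
c=camera_info("wrist");im=read_camera("wrist");cv2.imwrite("pics/w18.png",im);s=state();print(s["t"],s["opening"],s["grip_force"],s["eef_pos"],s["ft_force"])
a=cv2.imread("pics/w17.png")[175:240,205:297];r=cv2.matchTemplate(im[150:247,180:320],a,cv2.TM_CCOEFF_NORMED);v=cv2.minMaxLoc(r);print(v[1],np.array(v[3])+(180,150)-(205,175))
hs=cv2.cvtColor(im,cv2.COLOR_BGR2HSV);m=cv2.inRange(hs,(0,130,60),(14,255,255));w=np.zeros_like(m);w[60:250]=255;m&=w
k=max(cv2.findContours(m,0,1)[0],key=cv2.contourArea)[:,0].astype(float)
P=np.array([ray(c,q,18)[:2] for q in k]);A=np.c_[2*P,np.ones(len(P))]
# robust circle fit of outer rim: keep outer hull points with rows above the gripper
H=cv2.convexHull(P.astype(np.float32))[:,0]
from scipy.optimize import least_squares
f=least_squares(lambda q:np.hypot(H[:,0]-q[0],H[:,1]-q[1])-60,[556,-8],loss="soft_l1");print("dish",f.x,np.abs(f.fun).mean(),len(H))
print(np.round([proj(c,(*s["eef_pos"][:2],z)) for z in(18,70)]),k.min(0),k.max(0))
```

```text
33.75 0.5498195072492069 27.55262295618195 [555.04920565  -7.78648881  60.86255903] [-0.61466847 -0.81338723 -0.19340083]
0.5814933180809021 [7 1]
dish [556.67656937  -7.83378059] 1.1080031053761168 48
[[252. 199.]
 [253. 220.]] [189. 130.] [317. 221.]
```

Request:
move_arm(
  commands=[
    [[0,0,-2],[0,0,0],0.3],
    [[0,0,-1.5],[0,0,0],0.3],
    [[0,0,-1],[0,0,0],0.3],
    [[0,0,-0.5],[0,0,0],0.3],
    [[0,0,-0.2],[0,0,0],0.3],
    [[0,0,0],[0,0,0],0.3],
    [[0,0,0],[0,0,0],0.3],
  ],
)

```text
t: 34.45
eef_pos: [555.8, -7.9, 9.5]
tcp_rot: [3.141, -0.001, 0.611]
ft_force: [-0.7, -0.5, -0.5]
opening: 0.56
grip_force: 27.6
```

Request:
move_arm(
  commands=[
    [[0,0,-0.1],[0,0,0],0.3],
    [[0,0,0],[0,0,0],0.58],
    [[0,0,0],[0,0,0],0.61],
    [[0,0,0],[0,0,0],0.64],
    [[0,0,0],[0,0,0],0.66],
    [[0,0,0],[0,0,0],0.66],
    [[0,0,0],[0,0,0],0.66],
  ],
)

```text
t: 35.15
eef_pos: [555.6, -7.8, 8.0]
tcp_rot: [3.141, -0.0, 0.611]
ft_force: [0.5, 0.6, -0.1]
opening: 0.657
grip_force: 0.0
```

Request:
move_arm(
  commands=[
    [[0,0,0.5],[0,0,0],0.68],
    [[0,0,1],[0,0,0],0.8],
    [[0,0,2],[0,0,0],1],
    [[0,0,4],[0,0,0],1],
    [[0,0,4.5],[0,0,0],1],
    [[0,0,4.5],[0,0,0],1],
    [[0,0,4.5],[0,0,0],1],
    [[0,0,0],[0,0,0],1],
    [[0,0,0],[0,0,0],1],
    [[0,0,0],[0,0,0],1],
  ],
)

```text
t: 36.15
eef_pos: [554.9, -7.7, 217.3]
tcp_rot: [-3.141, 0.001, 0.611]
ft_force: [-0.3, -0.3, -0.5]
opening: 1.002
grip_force: 0.0
```

Run:
```python
from h import *
c=camera_info("wrist");im=read_camera("wrist");cv2.imwrite("pics/w19.png",im);s=state();print(s["t"],s["eef_pos"])
from scipy.optimize import least_squares
hs=cv2.cvtColor(im,cv2.COLOR_BGR2HSV);m=cv2.inRange(hs,(0,130,60),(14,255,255));m[250:]=0
k=max(cv2.findContours(m,0,1)[0],key=cv2.contourArea)
H=cv2.convexHull(np.array([ray(c,q,18)[:2] for q in k[:,0].astype(float)],np.float32))[:,0]
f=least_squares(lambda q:np.hypot(H[:,0]-q[0],H[:,1]-q[1])-60,[556,-8],loss="soft_l1");print("dish",f.x,np.abs(f.fun).mean())
f2=np.zeros_like(m);cv2.fillPoly(f2,[cv2.convexHull(k)],255)
g=cv2.morphologyEx(f2&~m,cv2.MORPH_OPEN,np.ones((5,5)));kk=max(cv2.findContours(g,0,1)[0],key=cv2.contourArea)
P=np.array([ray(c,q,31)[:2] for q in kk[:,0].astype(float)],np.float32);print("garlic",cv2.minEnclosingCircle(P),cv2.minAreaRect(P))
x,y,w,h=cv2.boundingRect(kk);print(x,y,w,h,"tip expected",proj(c,(555.6,-7.9,65)))
sub=im[y:y+h:3,x:x+w:3].max(2);print(sub)
```

```text
36.2 [554.93788731  -7.70893442 216.93155558]
dish [557.6148612   -6.31486243] 2.305063333133091
garlic ((556.4085083007812, -4.793667316436768), 29.852510452270508) ((557.384033203125, -4.9939727783203125), (57.060638427734375, 54.98307800292969), 34.02640151977539)
231 147 40 41 tip expected [251.60907668 174.28483864]
[[174 176 176 179 175 153 140 156 176 173 176 178 176 176]
 [177 177 172 160 153 165 164 120 128 136 128 177 180 178]
 [176 174 150 135 150 178 180 148 158 141 124 102 164 176]
 [174 170 161 152 170 179 188 164 154 152 128  77  99 174]
 [165 144 171 184 182 178 186 175 165 150 125 101  90 165]
 [152 171 186 194 190 191 185 178 159 134 137 134 118 107]
 [146 175 194 197 195 188 171 127 136 140 153 149 126  82]
 [159 157 181 185 185 163 151 127  88 129 145 134 115  75]
 [149 172 180 181 176 164 140 122  83 125 137 122  83  81]
 [142 156 165 171 172 160 117 126 112 137 135 115  74  84]
 [172 143 140 165 167 148 133 134 123 129 128 108  75  83]
 [172 169 146 159 153 143 147 137 114 116 112  88  73  84]
 [170 171 126 129 123 128 140 128  94  84  79  77  83 122]
 [148 171 168 163 137 103 109 102  73  81  84 107 165 180]]
```

Run:
```python
from h import *
t=read_camera("top");t0=cv2.imread("pics/top0.png");c=camera_info("top")
def tm(A,b,u,r=13,s=20):
    u=[int(round(float(x))) for x in u];a=A[u[1]-r:u[1]+r,u[0]-r:u[0]+r];R=b[u[1]-s:u[1]+s,u[0]-s:u[0]+s]
    v=cv2.minMaxLoc(cv2.matchTemplate(R,a,5));return round(v[1],3),np.array(v[3])-(s-r)
for n,p in(("honey",(443,-9,70)),("salt",(404,-358,70)),("board tinless",(528,-244,22))):print(n,tm(t0,t,proj(c,p)))
print("jars",[blob(t,c,p,114,(28,60,20),(90,255,255),14)[0] for p in((515,218),(520,291))])
t9=cv2.imread("pics/top9.png");print("tin left",tm(t9,t,proj(c,(530,-204,80)),9,14),"tin right as left",tm(t9,t,proj(c,(530,-204,80)),9,40))
w=camera_info("wrist");print("honey in wrist",proj(w,(443,-9,86)))
```

```text
honey (0.621, array([-7, -3]))
salt (0.682, array([1, 0]))
board tinless (0.6, array([3, 0]))
jars [((511.8829040527344, 215.98492431640625), 24.807802200317383), ((514.5020751953125, 284.9327697753906), 21.763397216796875)]
tin left (0.948, array([0, 0])) tin right as left (0.948, array([0, 0]))
honey in wrist [202.56125355 247.72183349]
```

The jars and tins check out from the top view. I'll swing the arm aside to verify the honey jar and the shaker.

Request:
move_arm(
  commands=[
    [[-1,4.6,0],[0,0,0],1],
    [[-1,4.6,0],[0,0,0],1],
    [[-1,4.6,0],[0,0,0],1],
    [[-1,4.6,0],[0,0,0],1],
    [[-1,4.6,0],[0,0,0],1],
    [[-1,4.6,0],[0,0,0],1],
    [[-1,4.6,0],[0,0,0],1],
    [[-1,4.6,0],[0,0,0],1],
    [[0,0,0],[0,0,0],1],
    [[0,0,0],[0,0,0],1],
  ],
)

```text
t: 37.25
eef_pos: [474.8, 360.8, 216.6]
tcp_rot: [3.141, 0.002, 0.614]
ft_force: [-0.7, -1.3, 0.4]
opening: 0.997
grip_force: 0.0
```

Run:
```python
from h import *
t=read_camera("top");cv2.imwrite("pics/top20.png",t);t0=cv2.imread("pics/top0.png");c=camera_info("top")
def tm(A,b,u,r=11,s=18):
    u=[int(round(float(x))) for x in u];a=A[u[1]-r:u[1]+r,u[0]-r:u[0]+r];R=b[u[1]-s:u[1]+s,u[0]-s:u[0]+s]
    v=cv2.minMaxLoc(cv2.matchTemplate(R,a,5));return round(v[1],3),np.array(v[3])-(s-r)
for n,p in(("honey",(443,-9,70)),("salt",(404,-358,70)),("salt top",(404,-358,90))):print(n,tm(t0,t,proj(c,p)))
t9=cv2.imread("pics/top9.png")
print("tins",tm(t9,t,proj(c,(530,-204,80)),9,14)); 
a=t9;u=[int(v) for v in proj(c,(530,-204,75))];q=[int(v) for v in proj(c,(522.5,-283.5,75))]
v=cv2.minMaxLoc(cv2.matchTemplate(t[q[1]-14:q[1]+14,q[0]-14:q[0]+14],t9[u[1]-9:u[1]+9,u[0]-9:u[0]+9],5));print("tin2",v[1],np.array(v[3])-5)
h=cv2.inRange(cv2.cvtColor(t,40),(0,15,90),(16,110,255));g=[int(v) for v in proj(c,(557,-8,31))]
m=h[g[1]-14:g[1]+14,g[0]-14:g[0]+14];y,x=np.nonzero(m);print("garlic offs px",x.mean()-14,y.mean()-14,len(x));print(state()["t"])
```

```text
honey (0.778, array([1, 0]))
salt (0.998, array([0, 0]))
salt top (0.998, array([0, 0]))
tins (1.0, array([0, 0]))
tin2 0.9486467838287354 [1 0]
garlic offs px -0.6730769230769234 -0.319230769230769 260
37.3
```

```bash
python3 -c "
from cell import env
print(env.job_done())"
```

```text
the job is handed in; nothing more can be done
None
```

I sorted the groceries and handed the job in at about 37 s: both jars are in the caddy, both tins are in the board wells and the garlic is within about 2 mm of the dish centre. The garlic slipped from the first grasps but stayed on its base. The shaker is unmoved, and the honey jar is in place to about 1 px, though that match was weak (0.78), probably from the arm's shadow.

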